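# Find the clamp with the full gap using a feeler gauge

### The job

The three wooden resist clamps on the board look alike, but only one still has its full gap all the way down; in the other two the black rubber lining deep inside has swollen and hardened and blocks it. Take the feeler gauge out of its stand, feel with its blade which clamp lets it slide in fully, without ever forcing the blade where it meets resistance, and leave the gauge standing upright in that clamp, its handle seated down on the jaws. Leave the dye pots where they are.

Things in the scene. Friction and masses are not known exactly. Their poses are not given: they have to be found in the camera images.
- gauge_grip (a point): Feeler gauge, loose, 0.09 to 0.18 kg, upright in its stand: black handle 40 mm wide (x), 16 thick (y), 50 tall (z); from its flat underside a steel blade 24 mm wide (x), 5 thick (y), 42 long points straight down, lower edge rounded (radius 2.5). This point is on the handle's centre line, 28 mm above its underside, 22 below its top. z points up.
- stand: Fixed beech block 62 x 54 x 48 mm (x, y, z) in which the gauge stands at first, blade in a slot 10 mm wide (y) and 33 mm long (x), open at the top; the handle's underside rests on the block's top. Origin at the centre of its underside.
- board: Fixed plywood board 100 x 270 x 18 mm with 3 fixed clamps 85 mm apart in y. Each: 2 upright beech jaws 74 long (x), 16 thick (y), 52 tall; between them a gap 7.5 wide, 44 long, open on top, ends closed. In one clamp (varies) the gap goes down 52 mm; in the other two, alike outside, it narrows abruptly to 2 mm at 18 or 26 mm depth: the blade stops dead. Origin: middle of underside.
- gauge_tip (a point): Centre of the blade's lower edge, 70 mm straight below gauge_grip; same axes.
- blade: The gauge's steel blade, fixed to the handle, without the handle. Origin at the middle of the handle's underside, where the blade begins, 42 mm above its lower edge; same axes as gauge_grip. Meant for light pushes of some 5 N; it must never press with over 50 N, and a fast touch on a hard edge does: feel with it at about 15 mm/s.
- mouth_left (a point): Left (+y) clamp of the three: nominal centre of its gap's mouth, level with the flat jaw tops, 70 mm above the table. x runs along the gap, y across it, z up. The real gap's centre lies up to 6 mm from this point along y, either way (1 mm along x): feel for it. Clamp size and inside: see board.
- mouth_middle (a point): Middle clamp of the three: nominal centre of its gap's mouth, level with the flat jaw tops, 70 mm above the table. x runs along the gap, y across it, z up. The real gap's centre lies up to 6 mm from this point along y, either way (1 mm along x): feel for it. Clamp size and inside: see board.
- mouth_right (a point): Right (-y) clamp of the three: nominal centre of its gap's mouth, level with the flat jaw tops, 70 mm above the table. x runs along the gap, y across it, z up. The real gap's centre lies up to 6 mm from this point along y, either way (1 mm along x): feel for it. Clamp size and inside: see board.
- dye_pot_0: Bystander: a round lidded dye pot, 60 mm across, 52 mm tall; origin at the centre of its underside.
- dye_pot_1: Bystander: a smaller round lidded dye pot, 54 mm across, 44 mm tall; origin at the centre of its underside.

How it is judged:
By the outcome, as a careful person would: the job done as asked, in the order asked, and still so for the second after the job is handed in, with the robot touching nothing.
It also fails if it takes over 72 s, if anything falls off the work surface, if the arm or the gripper's body presses on something with over 40 N, if the wrist force passes 120 N, or if a joint passes its speed limit or range.

### The arm

A 6-joint arm with a two-finger parallel gripper is mounted at the origin on a cart in front of the work surface, level with it; the furniture and walls round the work are solid. World frame = base frame: x ahead of the robot, y to its left, z up, the work surface at z = 0. Lengths are in m, angles in degrees, forces in N, time in s.
With the tool pointing down it reaches from about 0.375 to 0.9 m from the base axis. Payload 3.1 kg.
Tool frame: the origin (TCP) lies at the very end of the fingers, on their centre line; the grasp point (between the pads) lies 19 mm behind it; z points along the fingers, y is the direction in which the jaws open and shut (so a half turn about z gives the same grasp; the last joint's range is limited). The gripper opens to 87 mm and grips with 3 to 60 N. Pads are 19 mm wide; open, the fingers measure 117 mm over their backs; the gripper's body (75 mm by 190 mm) begins 51 mm behind the grasp point.
Start: joints at [65.69, 30.224, 82.088, -0, 67.689, -10.227], TCP at [0.152, 0.606, 0.223] pointing down, gripper open.
Joint ranges: [-176.69, 176.69], [-43.24, 126.21], [12.49, 139.97], [-82, 262], [0, 151.66], [-163.58, 163.58]. Speed limits (degrees/s): [159.86, 159.86, 180, 180, 180, 180].

### API

Orientations are given as a 3x3 rotation matrix whose columns are the frame's x, y, z axes.
In Python, from rig import readout, capture, camera_model, bot, spot_in, regions_of gives the robot as it stands.
- The arm moves only by the tool send_rows, never from a script. Its argument "moves" is a list that holds one entry, the list of rows, each a list of 7 numbers: the turn, a rotation vector about the tool's x, y, z in degrees, then the shift along the tool's x, y, z in cm, then the opening, from -1 (shut) to 1 (fully open). A call has exactly 5 rows; each row shifts and turns the commanded pose from where the row before left it, along the tool's axes as they then stand; what a row does not reach is not made up. A row lasts 1/10 s, in which the tool goes at most 50 mm and 8.59 degrees, less where a joint would pass 70% of its speed; a pose out of reach is approached as far as the arm can. A call with a gripper value outside its range is refused whole. The fingers move at their own pace and stop on an object; the grip force is fixed at half the most. Time passes only in rows, so rows that do not move let the fingers close, or fill a call up. It gives the time, the measured TCP pose, the force and the opening at its end, in the units of the state.
- readout.read_state(): the state, without advancing time (a new reading comes with each control period).
- capture(name): name is "scene" or "top"; returns the picture (400x640x3 uint8, blue, green, red); there is no depth.
- camera_model(name): a dict with "camera_matrix" (3x3 intrinsics, pixels), "pose" (4x4, takes a point from camera to world coordinates). Camera axes: x right, y up, looking along -z (the intrinsics and any distortion apply to the point x, -y, -z); pixel columns grow to the right and rows downward; lengths in m; the calibration is good to about 2 mm. A picture is of the moment at which its call begins. camera_model takes no time and is no camera call.
- bot.hand_in(): hands the job in, once; it reports no verdict.
Trained networks look in the newest picture that a camera, given by its name, has taken for a name from the list of things; names that differ only in an ending like _2 or _b are one class to them, and where a whole thing is asked for, a point or a joint stands for the part that bears it (a point fixed in the world has none). Each returns a list of dicts, best first, with "p" (0 to 1); they miss things now and then, are a little off and sometimes report something else, mostly with a low value. They report only what shows in the picture. A call takes as long as a camera call.
- spot_in(camera, thing): "location" ([x, y, z] in m, in world coordinates, good to about 4 mm: the middle of the surface that is visible of it).
- regions_of(camera, thing): "mask" (400x640 bool, what is visible of it).
The state is a dict: "time_s": time; "joint_positions": joint angles; "qvel": joint speeds; "tau": joint torques, N m; "position": TCP position; "tcp_rot": TCP orientation; "force": force on the tool from outside, world axes, zero at the start; "moment": the same for the moment, N m; "opening": opening from 0.0 (shut) to 1.0 (fully open).
Only numpy, scipy, OpenCV 4.12 (cv2) and the standard library are available. Lean on these libraries where they do the work, as an engineer would, in place of code of your own. Each camera call takes 0.05 s, during which the arm holds its last target. There are 200 camera calls.

## Working session

There is one attempt and no reset: what is moved stays moved. The work goes in short steps, Python scripts to look and compute and a tool call to move; the robot and the scene stay as the last step left them, time stands still between calls to the robot, and variables do not carry over. Pictures are saved under pics/ and viewed, about 8 in all and at most 12, crops included, and the job is handed in when it is done.

Besides the shell and the picture viewer there is one more tool, called in YAML: its name, and indented under it one key for each argument. send_rows: Moves the arm, as the interface text tells. Its arguments: {"type":"object","properties":{"moves":{"type":"array","items":{"type":"array","items":{"type":"array","items":{"type":"number"}}}}},"required":["moves"]}

```bash
mkdir -p pics
python3 - <<'E'
from rig import readout,capture,camera_model,spot_in,regions_of
import cv2,numpy as np
np.set_printoptions(precision=4,suppress=True)
s=readout.read_state();print({k:np.round(v,3).tolist() for k,v in s.items()})
for c in("scene","top"):
    cv2.imwrite(f"pics/{c}0.png",capture(c));m=camera_model(c);print(c,m["camera_matrix"],m["pose"],[k for k in m])
    for t in("gauge_grip","stand","board","dye_pot_0","dye_pot_1","mouth_left","mouth_middle","mouth_right"):
        try:
            print(t,[(np.round(d["location"],4).tolist(),round(d["p"],2)) for d in spot_in(c,t)[:3]])
        except Exception as e: print(t,e)
E
```

```text
{'time_s': 0.0, 'joint_positions': [65.69, 30.28, 82.156, -0.004, 67.69, -10.229], 'qvel': [0.05, 0.026, -0.025, -0.105, 0.037, -0.004], 'tau': [-0.0, -44.004, -17.659, 0.064, 0.058, -0.0], 'position': [0.152, 0.606, 0.222], 'tcp_rot': [[-0.97, 0.243, -0.001], [0.243, 0.97, -0.002], [0.0, -0.002, -1.0]], 'force': [-0.207, 0.149, -0.182], 'moment': [-0.005, -0.01, -0.003], 'opening': 0.997}
scene [[468.1108   0.     320.1402]
 [  0.     468.1108 194.3432]
 [  0.       0.       1.    ]] [[ 0.7908  0.32   -0.5218 -0.0198]
 [-0.6121  0.4109 -0.6757 -0.6604]
 [-0.0018  0.8537  0.5208  0.6347]
 [ 0.      0.      0.      1.    ]] ['camera_matrix', 'pose']
gauge_grip [([0.4796, 0.31, 0.0743], 0.78)]
stand [([0.5449, -0.0851, 0.0169], 0.72), ([0.4644, 0.2895, 0.0298], 0.68)]
board [([0.5469, -0.0848, 0.0164], 0.8)]
dye_pot_0 [([0.6777, 0.2522, 0.0342], 0.91), ([0.4011, 0.116, 0.0454], 0.84)]
dye_pot_1 [([0.6777, 0.2522, 0.0342], 0.91), ([0.4011, 0.116, 0.0454], 0.84)]
mouth_left [([0.5445, -0.0865, 0.0206], 0.94)]
mouth_middle [([0.5477, -0.0829, 0.022], 0.95)]
mouth_right [([0.544, -0.0869, 0.0231], 0.66)]
top [[493.9761   0.     325.7476]
 [  0.     493.9761 200.7976]
 [  0.       0.       1.    ]] [[-0.0293  0.9937 -0.1078  0.4521]
 [-0.9993 -0.0315 -0.0181  0.0618]
 [-0.0214  0.1072  0.994   1.1732]
 [ 0.      0.      0.      1.    ]] ['camera_matrix', 'pose']
gauge_grip [([0.4798, 0.313, 0.097], 0.64)]
stand [([0.4826, 0.3028, 0.0467], 0.81)]
board [([0.5763, -0.0139, 0.0144], 0.91)]
dye_pot_0 [([0.6839, 0.2708, 0.044], 0.68), ([0.4082, 0.1384, 0.0514], 0.67)]
dye_pot_1 [([0.6839, 0.2708, 0.044], 0.68), ([0.4082, 0.1384, 0.0514], 0.67)]
mouth_left [([0.576, -0.0169, 0.0193], 0.67), ([0.479, 0.3098, 0.0923], 0.31)]
mouth_middle [([0.5746, -0.0147, 0.0186], 0.85)]
mouth_right [([0.5793, -0.0119, 0.0198], 0.6)]
```

View pics/top0.png

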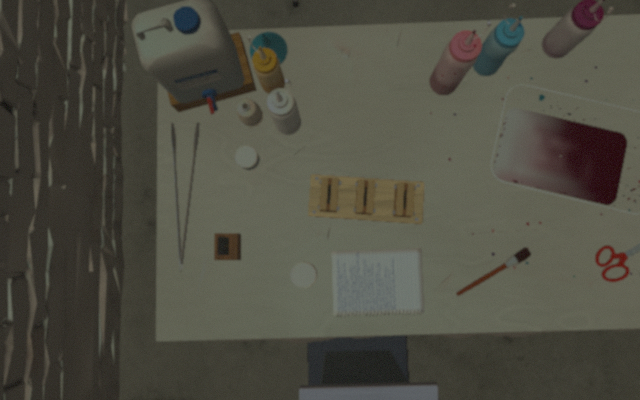

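View pics/scene0.png

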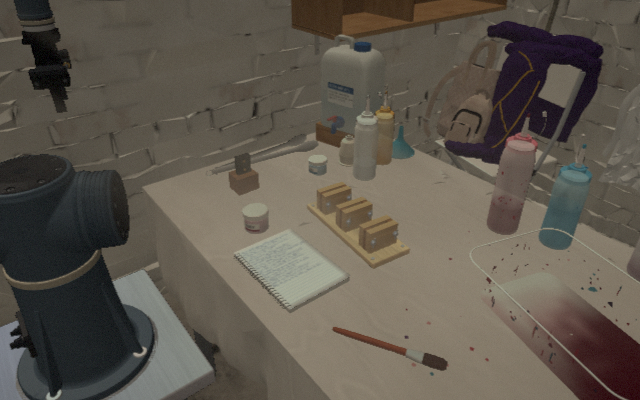

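The top picture shows the stand and gauge at about (227,246), the clamps at (329,195), (365,197) and (404,199), and the pots at (247,157) and (303,274). The scene picture agrees. Next I'll take finer measurements.

```bash
cat > h.py <<'E'
from rig import readout,capture,camera_model,spot_in,regions_of
import cv2,numpy as np
np.set_printoptions(precision=4,suppress=True)
def world(c,uv,z):
    m=camera_model(c);K=m["camera_matrix"];P=np.array(m["pose"])
    uv=np.atleast_2d(uv).astype(float);d=np.c_[uv,np.ones(len(uv))]@np.linalg.inv(K).T
    d=(d*[1,-1,-1])@P[:3,:3].T;o=P[:3,3]
    return o+d*((z-o[2])/d[:,2])[:,None]
def proj(c,X):
    m=camera_model(c);K=m["camera_matrix"];P=np.array(m["pose"])
    q=(np.atleast_2d(X)-P[:3,3])@P[:3,:3]*[1,-1,-1];q=q@np.array(K).T
    return q[:,:2]/q[:,2:]
E
python3 - <<'E'
from h import *
for c in("top","scene"):
    im=capture(c)
    for t,z in(("board",.018),("stand",.048),("gauge_grip",.098)):
        r=regions_of(c,t)
        for d in r[:2]:
            m=d["mask"].astype(np.uint8)
            cs,_=cv2.findContours(m,0,1)
            if not cs: continue
            b=cv2.boxPoints(cv2.minAreaRect(max(cs,key=cv2.contourArea)))
            print(c,t,round(d["p"],2),m.sum(),b.tolist());w=world(c,b,z)[:,:2];print(w.tolist() if 0 else w, w.mean(0))
im=cv2.convertScaleAbs(capture("top"),alpha=1.8)
a=cv2.resize(im[170:230,300:433],None,fx=6,fy=6,interpolation=cv2.INTER_CUBIC)
b=cv2.resize(im[226:266,207:247],None,fx=6,fy=6,interpolation=cv2.INTER_CUBIC)
o=np.zeros((600,798,3),np.uint8);o[:360]=a;o[360:600,:240]=b
s=cv2.convertScaleAbs(capture("scene"),alpha=1.6)
b=cv2.resize(s[145:200,220:270],None,fx=4.36,fy=4.36,interpolation=cv2.INTER_CUBIC)[:240]
o[360:360+b.shape[0],250:250+b.shape[1]]=b
b=cv2.resize(s[178:268,300:412],None,fx=2.6,fy=2.6);o[360:360+b.shape[0],480:480+b.shape[1]]=b
cv2.imwrite("pics/crop1.png",o)
E
```

```text
top board 0.56 2946 [[306.8529357910156, 215.91177368164062], [310.1999816894531, 172.39999389648438], [425.2882385253906, 181.2529296875], [421.9411926269531, 224.76470947265625]]
[[ 0.5431  0.1282]
 [ 0.6461  0.1177]
 [ 0.6161 -0.1526]
 [ 0.5141 -0.1396]] [ 0.5799 -0.0116]
top stand 0.63 445 [[214.0, 233.0], [240.0, 233.0], [240.0, 260.0], [214.0, 260.0]]
[[0.5081 0.3399]
 [0.5063 0.2803]
 [0.4451 0.2809]
 [0.4468 0.3402]] [0.4766 0.3103]
scene stand 0.97 586 [[228.52940368652344, 171.11764526367188], [258.3190002441406, 169.6990966796875], [259.43890380859375, 193.21719360351562], [229.64932250976562, 194.6357421875]]
[[0.4501 0.3408]
 [0.5158 0.2995]
 [0.4554 0.195 ]
 [0.3954 0.2334]] [0.4542 0.2672]
scene gauge_grip 0.76 303 [[235.0, 154.0], [251.0, 154.0], [251.0, 175.0], [235.0, 175.0]]
[[0.4672 0.3272]
 [0.4996 0.302 ]
 [0.4427 0.2056]
 [0.4129 0.2289]] [0.4556 0.2659]
scene gauge_grip 0.62 704 [[242.0, 203.0], [268.0, 203.0], [268.0, 233.0], [242.0, 233.0]]
[[ 0.3643  0.1104]
 [ 0.4082  0.0762]
 [ 0.35   -0.0159]
 [ 0.3101  0.0151]] [0.3582 0.0465]
```

View pics/crop1.png

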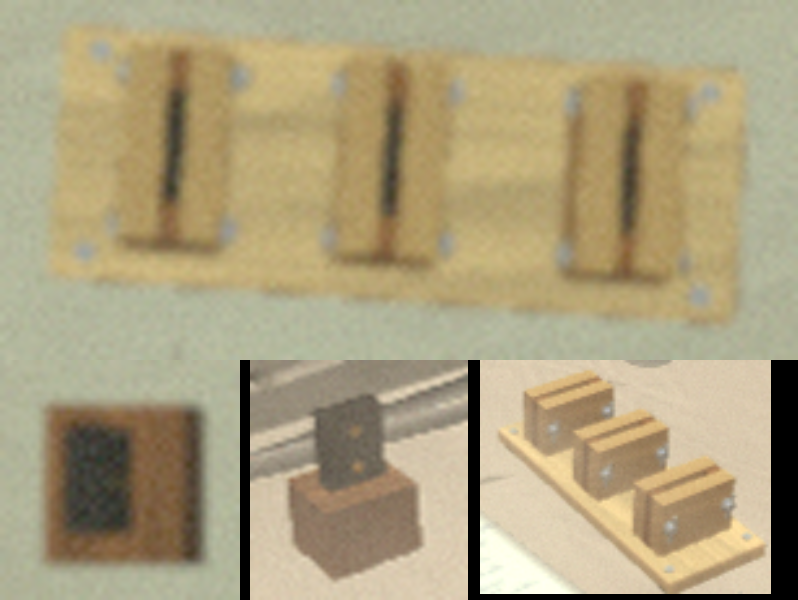

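Run:
```python
from h import *
def top(p,z,ox=300,oy=170): return world("top",(np.atleast_2d(p)+.5)/6-.5+[ox,oy],z)
b=top([(65,25),(748,68),(735,322),(50,275)],.018)
print("board",b,b.mean(0));
v=(b[0]-b[1]+b[3]-b[2]);u=(b[0]+b[1]-b[2]-b[3])
by=np.degrees(np.arctan2(-v[0],v[1]));print("yaw from long",by,"short",np.degrees(np.arctan2(u[1],u[0])),"sizes",np.linalg.norm(v)/2,np.linalg.norm(u)/2)
c=b.mean(0)[:2];R=np.array([[np.cos(np.radians(by)),-np.sin(np.radians(by))],[np.sin(np.radians(by)),np.cos(np.radians(by))]])
for e,yy in(([(178,88),(172,205)],.085),([(396,90),(386,215)],0),([(634,105),(628,235)],-.085)):
    w=top(e,.07);print("slot",w[:,:2].ravel(),w.mean(0),"nominal",c+R@[0,yy],"local",(w.mean(0)[:2]-c)@R,"yaw",np.degrees(np.arctan2(*(w[0]-w[1])[[1,0]])))
s=top([(45,45),(187,45),(187,202),(45,202)],.048,207,226);print("stand",s,s.mean(0))
g=top([(62,63),(97,63),(97,173),(62,173)],.098,207,226);print("handle",g,g.mean(0))
# scene: predict handle-top corners to check
c0=g.mean(0);yaw=np.arctan2(*(s[0]-s[3])[[1,0]]);print("stand yaw",np.degrees(yaw))
# handle top corners in scene crop (250 ox,360 oy, 4.36)
hs=np.array([(317,413),(347,402),(377,394),(383,460),(320,490)]);px=(hs-[250,360])/4.36+[220,145]
print("scene top mid",world("scene",px[:3],.098))
print("scene bottom",world("scene",px[3:],.048))
```

```text
board [[ 0.6429  0.1172  0.018 ]
 [ 0.617  -0.1502  0.018 ]
 [ 0.5176 -0.1401  0.018 ]
 [ 0.5442  0.1257  0.018 ]] [ 0.5804 -0.0119  0.018 ]
yaw from long -5.614756231644674 short -5.340012663088933 sizes 0.26793904561163867 0.0995012121371577
slot [0.609  0.0729 0.5649 0.0765] [0.5869 0.0747 0.07  ] nominal [0.5887 0.0727] local [-0.002   0.0868] yaw -4.634334149676797
slot [ 0.6056 -0.0088  0.5586 -0.0033] [ 0.5821 -0.0061  0.07  ] nominal [ 0.5804 -0.0119] local [0.0011 0.0059] yaw -6.699315818886291
slot [ 0.597  -0.0975  0.5483 -0.093 ] [ 0.5726 -0.0953  0.07  ] nominal [ 0.5721 -0.0965] local [ 0.0004 -0.0838] yaw -5.276201302203115
stand [[0.508  0.3397 0.048 ]
 [0.5063 0.2854 0.048 ]
 [0.4469 0.286  0.048 ]
 [0.4485 0.34   0.048 ]] [0.4774 0.3128 0.048 ]
handle [[0.4987 0.3212 0.098 ]
 [0.4984 0.3084 0.098 ]
 [0.4586 0.3087 0.098 ]
 [0.4589 0.3214 0.098 ]] [0.4786 0.3149 0.098 ]
stand yaw -0.2865204688269044
scene top mid [[0.4592 0.3108 0.098 ]
 [0.4801 0.3126 0.098 ]
 [0.4993 0.311  0.098 ]]
scene bottom [[0.5046 0.3207 0.048 ]
 [0.4558 0.3109 0.048 ]]
```

Measured values that agree with the sizes given:
- **Handle:** about (0.479, 0.313), yaw about -0.3°.
- **Board:** yaw about -5.5°.
- **Gaps:** about (0.587, 0.075), (0.582, -0.006) and (0.573, -0.095).

Moving over the gauge now.

send_rows:
  moves:
    - [[0,0,0,-3.88,-2.04,0,1],[0,0,0,-3.88,-2.04,0,1],[0,0,0,-3.88,-2.04,0,1],[0,0,0,-3.88,-2.04,0,1],[0,0,0,-3.88,-2.04,0,1]]

```text
time_s: 1.9
position: [0.3165, 0.459, 0.2228]
tcp_rot: [[-0.97, 0.243, 0.0], [0.243, 0.97, 0.0], [-0.0, 0.001, -1.0]]
force: [1.3, 0.4, -0.3]
opening: 1.0
```

send_rows:
  moves:
    - [[0,0,0,-3.88,-2.04,0,1],[0,0,0,-3.88,-2.04,0,1],[0,0,0,-3.88,-2.04,0,1],[0,0,0,-3.88,-2.04,0,1],[0,0,0,-3.88,-2.04,0,1]]

```text
time_s: 2.4
position: [0.48, 0.3126, 0.2228]
tcp_rot: [[-0.97, 0.243, 0.0], [0.243, 0.97, 0.0], [-0.0, 0.0, -1.0]]
force: [0.3, 0.0, -0.2]
opening: 0.995
```

send_rows:
  moves:
    - [[0,0,-7,0,0,0,1],[0,0,-6.7,0,0,0,1],[0,0,0,0,0,1,1],[0,0,0,0,0,1,1],[0,0,0,0,0,0,1]]

```text
time_s: 2.9
position: [0.477, 0.3136, 0.2004]
tcp_rot: [[-1.0, 0.008, -0.004], [0.008, 1.0, -0.002], [0.004, -0.002, -1.0]]
force: [-0.0, 0.3, -0.7]
opening: 0.997
```

send_rows:
  moves:
    - [[0,0,0,0,0,2.5,1],[0,0,0,0,0,2.5,1],[0,0,0,0,0,2.5,1],[0,0,0,0,0,2.5,1],[0,0,0,0,0,2,1]]

```text
time_s: 3.4
position: [0.4779, 0.3141, 0.081]
tcp_rot: [[-1.0, 0.007, -0.001], [0.007, 1.0, -0.001], [0.001, -0.001, -1.0]]
force: [0.5, -0.5, 0.0]
opening: 0.995
```

Run:
```python
from h import *
for i in range(3):
    im=capture("top" if i!=1 else "scene");s=readout.read_state();print(s["position"],s["force"],s["time_s"]);print(s["tcp_rot"])
    if i==1: S=im
o=cv2.resize(cv2.convertScaleAbs(S[90:210,180:310],alpha=1.6),None,fx=4.5,fy=4.5);cv2.imwrite("pics/s2.png",o)
```

```text
[0.4761 0.3133 0.0782] [-0.3798 -0.2436 -1.6124] 3.45
[[-1.      0.0072 -0.0064]
 [ 0.0072  1.     -0.0026]
 [ 0.0064 -0.0027 -1.    ]]
[0.4763 0.3134 0.0798] [ 0.1446 -0.6651  0.3317] 3.5
[[-1.      0.0069 -0.0061]
 [ 0.0069  1.     -0.0025]
 [ 0.0061 -0.0026 -1.    ]]
[0.4775 0.3138 0.0813] [ 0.001  -0.4194  1.3099] 3.55
[[-1.      0.0068 -0.0032]
 [ 0.0068  1.     -0.0014]
 [ 0.0032 -0.0014 -1.    ]]
```

View pics/s2.png

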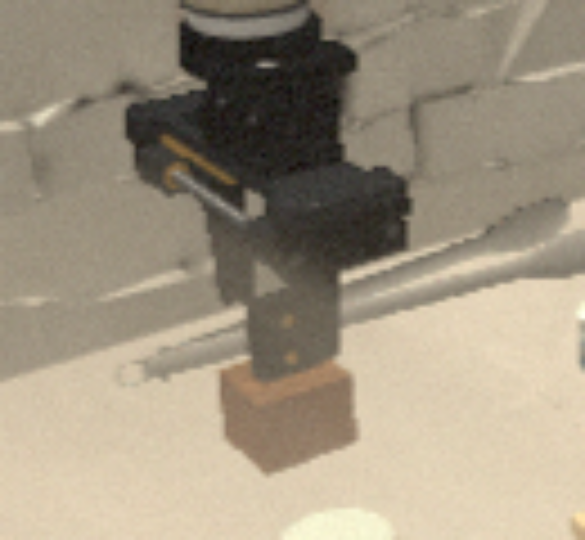

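The picture shows the fingers straddling the handle. I'll go down 24 mm and close.

send_rows:
  moves:
    - [[0,0,0,-0.1,0,1,1],[0,0,0,0,0,1,1],[0,0,0,0,0,0.5,1],[0,0,0,0,0,0,1],[0,0,0,0,0,0,1]]

```text
time_s: 4.05
position: [0.4798, 0.3139, 0.0576]
tcp_rot: [[-1.0, 0.007, 0.0], [0.007, 1.0, 0.0], [-0.0, 0.0, -1.0]]
force: [0.5, 0.9, 0.4]
opening: 0.999
```

send_rows:
  moves:
    - [[0,0,0,0,0,0,0],[0,0,0,0,0,0,-1],[0,0,0,0,0,0,-1],[0,0,0,0,0,0,-1],[0,0,0,0,0,0,-1]]

```text
time_s: 4.55
position: [0.4798, 0.3139, 0.0576]
tcp_rot: [[-1.0, 0.007, 0.0], [0.007, 1.0, 0.0], [-0.0, 0.0, -1.0]]
force: [-0.8, -0.1, -0.7]
opening: 0.633
```

send_rows:
  moves:
    - [[0,0,0,0,0,0,-1],[0,0,0,0,0,0,-1],[0,0,0,0,0,0,-1],[0,0,0,0,0,0,-1],[0,0,0,0,0,0,-1]]

```text
time_s: 5.05
position: [0.4797, 0.314, 0.0575]
tcp_rot: [[-1.0, 0.007, -0.0], [0.007, 1.0, 0.0], [0.0, 0.0, -1.0]]
force: [1.0, 0.1, -0.9]
opening: 0.179
```

send_rows:
  moves:
    - [[0,0,0,0,0,0,-1],[0,0,0,0,0,0,-1],[0,0,0,0,0,-0.5,-1],[0,0,0,0,0,-1.5,-1],[0,0,0,0,0,-2,-1]]

```text
time_s: 5.55
position: [0.4787, 0.3135, 0.0971]
tcp_rot: [[-1.0, 0.007, -0.003], [0.007, 1.0, -0.001], [0.003, -0.001, -1.0]]
force: [-0.7, -0.1, -1.7]
opening: 0.183
```

send_rows:
  moves:
    - [[0,0,0,0,0,-2.5,-1],[0,0,0,0,0,-2,-1],[0,0,0,0,0,-1,-1],[0,0,2.6,0,0,0,-1],[0,0,2.6,0,0,0,-1]]

```text
time_s: 6.05
position: [0.4795, 0.3138, 0.1528]
tcp_rot: [[-0.995, 0.099, 0.0], [0.099, 0.995, -0.0], [-0.0, -0.0, -1.0]]
force: [0.1, 0.1, -1.0]
opening: 0.181
```

Run:
```python
from h import *
S=capture("scene");
for i in range(2): capture("top");s=readout.read_state();print(s["position"],s["force"],s["opening"]);print(s["tcp_rot"])
o=cv2.resize(cv2.convertScaleAbs(S[60:210,180:330],alpha=1.6),None,fx=4,fy=4);cv2.imwrite("pics/s3.png",o)
```

```text
[0.4793 0.3137 0.1523] [-1.4998 -0.2141 -1.2704] 0.1832831270768052
[[-0.9953  0.0973 -0.0009]
 [ 0.0973  0.9953 -0.0004]
 [ 0.0009 -0.0005 -1.    ]]
[0.4793 0.3137 0.1522] [-0.0489  0.0521 -0.8461] 0.18061215512216816
[[-0.9953  0.0964 -0.001 ]
 [ 0.0964  0.9953 -0.0005]
 [ 0.0009 -0.0005 -1.    ]]
```

View pics/s3.png

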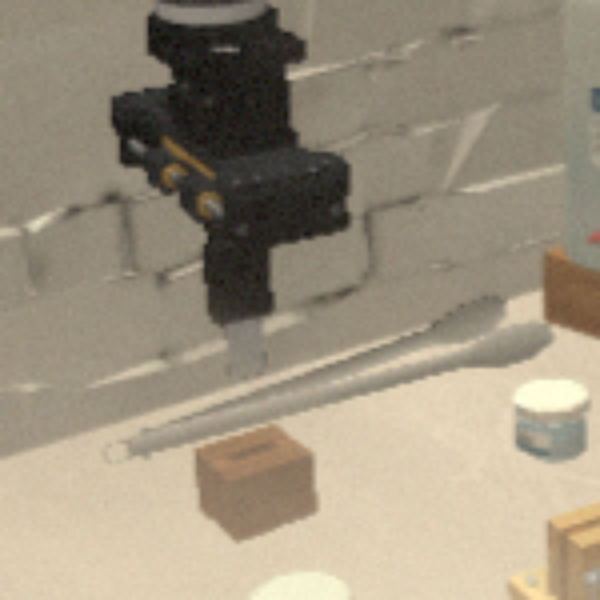

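The picture shows the gauge out of the stand, blade hanging straight below the fingers, and the stand slot empty. Moving over the left clamp.

send_rows:
  moves:
    - [[0,0,0,-0.8,-1.42,0,-1],[0,0,0,-1.63,-2.84,0,-1],[0,0,0,-1.63,-2.84,0,-1],[0,0,0,-1.63,-2.84,0,-1],[0,0,0,-1.63,-2.84,0,-1]]

```text
time_s: 6.7
position: [0.5407, 0.1773, 0.1523]
tcp_rot: [[-0.995, 0.097, -0.0], [0.097, 0.995, -0.001], [0.0, -0.001, -1.0]]
force: [0.2, 0.1, -0.9]
opening: 0.183
```

send_rows:
  moves:
    - [[0,0,0,-1.63,-2.84,0,-1],[0,0,0,-1.63,-2.84,0,-1],[0,0,0,-1.63,-2.84,0,-1],[0,0,0,-0.82,-1.45,0,-1],[0,0,0,0,0,1,-1]]

```text
time_s: 7.2
position: [0.5896, 0.0721, 0.1433]
tcp_rot: [[-0.995, 0.101, 0.004], [0.101, 0.995, -0.001], [-0.004, -0.0, -1.0]]
force: [-0.5, 0.2, -0.9]
opening: 0.182
```

send_rows:
  moves:
    - [[0,0,0,0,0,0.8,-1],[0,0,0,0,0,0.5,-1],[0,0,0,0,0,0.2,-1],[0,0,0,0,0,0,-1],[0,0,0,0,0,0,-1]]

```text
time_s: 7.7
position: [0.5872, 0.0756, 0.1276]
tcp_rot: [[-0.995, 0.096, 0.0], [0.096, 0.995, 0.0], [-0.0, 0.0, -1.0]]
force: [0.4, 0.0, -0.9]
opening: 0.179
```

Run:
```python
from h import *
S=capture("scene");s=readout.read_state();p=s["position"];print(p)
t=p+np.array([0,0,-.0515]);print("tip px",proj("scene",t),"below at .07",proj("scene",[t[0],t[1],.07]))
o=cv2.resize(cv2.convertScaleAbs(S[140:220,290:390],alpha=1.8),None,fx=7,fy=7,interpolation=cv2.INTER_CUBIC)
cv2.imwrite("pics/s4.png",o)
```

```text
[0.5874 0.0754 0.1278]
tip px [[333.1785 185.8789]] below at .07 [[333.1447 188.1782]]
```

View pics/s4.png

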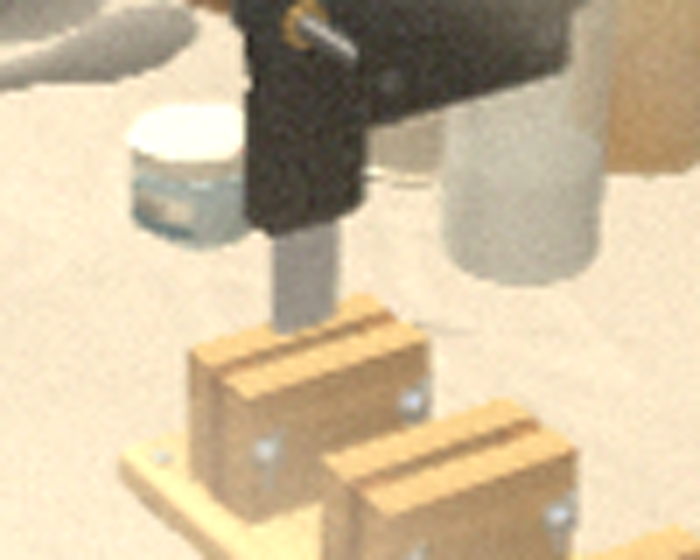

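The blade bottom is at crop (305,328), about 16 px above the gap line at (305,342), so it lines up. Feeling down slowly.

send_rows:
  moves:
    - [[0,0,0,0,0,0.15,-1],[0,0,0,0,0,0.15,-1],[0,0,0,0,0,0.15,-1],[0,0,0,0,0,0.15,-1],[0,0,0,0,0,0.15,-1]]

```text
time_s: 8.25
position: [0.5872, 0.0747, 0.1199]
tcp_rot: [[-0.995, 0.097, -0.0], [0.097, 0.995, 0.0], [0.0, 0.0, -1.0]]
force: [-0.5, 0.2, -1.2]
opening: 0.182
```

send_rows:
  moves:
    - [[0,0,0,0,0,0.05,-1],[0,0,0,0,0,0.05,-1],[0,0,0,0,0,0.05,-1],[0,0,0,0,0,0,-1],[0,0,0,0,0,0,-1]]

```text
time_s: 8.75
position: [0.5873, 0.0748, 0.1186]
tcp_rot: [[-0.995, 0.097, 0.0], [0.097, 0.995, -0.0], [-0.0, -0.0, -1.0]]
force: [-0.4, 0.2, -1.8]
opening: 0.181
```

No resistance at 3 mm depth, so the blade is in the gap. Continuing.

send_rows:
  moves:
    - [[0,0,0,0,0,0.1,-1],[0,0,0,0,0,0.15,-1],[0,0,0,0,0,0.15,-1],[0,0,0,0,0,0.15,-1],[0,0,0,0,0,0.15,-1]]

```text
time_s: 9.25
position: [0.5872, 0.0748, 0.1114]
tcp_rot: [[-0.995, 0.097, -0.0], [0.097, 0.995, 0.0], [0.0, -0.0, -1.0]]
force: [0.1, -0.3, -1.4]
opening: 0.18
```

send_rows:
  moves:
    - [[0,0,0,0,0,0.15,-1],[0,0,0,0,0,0.15,-1],[0,0,0,0,0,0.15,-1],[0,0,0,0,0,0.1,-1],[0,0,0,0,0,0.05,-1]]

```text
time_s: 9.75
position: [0.5872, 0.0748, 0.1054]
tcp_rot: [[-0.995, 0.097, -0.0], [0.097, 0.995, -0.0], [0.0, -0.0, -1.0]]
force: [-0.2, 0.3, -1.1]
opening: 0.177
```

send_rows:
  moves:
    - [[0,0,0,0,0,0.1,-1],[0,0,0,0,0,0.05,-1],[0,0,0,0,0,0.05,-1],[0,0,0,0,0,0.05,-1],[0,0,0,0,0,0.05,-1]]

```text
time_s: 10.25
position: [0.5874, 0.0748, 0.1032]
tcp_rot: [[-0.995, 0.097, 0.0], [0.097, 0.995, 0.0], [-0.0, 0.0, -1.0]]
force: [-1.5, 0.7, 6.2]
opening: 0.179
```

At 18 mm depth the blade stops with about 7 N, which matches a blocked clamp. Withdrawing and moving to the middle one.

send_rows:
  moves:
    - [[0,0,0,0,0,-0.3,-1],[0,0,0,0,0,-0.6,-1],[0,0,0,0,0,-0.9,-1],[0,0,0,0,0,-0.8,-1],[0,0,0,0,0,-0.5,-1]]

```text
time_s: 10.75
position: [0.5879, 0.0748, 0.1348]
tcp_rot: [[-0.995, 0.097, 0.002], [0.097, 0.995, -0.0], [-0.002, 0.0, -1.0]]
force: [-1.3, 0.4, -0.8]
opening: 0.18
```

send_rows:
  moves:
    - [[0,0,0,0,-1.2,-0.1,-1],[0,0,0,-0.1,-2.4,0,-1],[0,0,0,-0.1,-2.4,0,-1],[0,0,0,-0.07,-1.5,0,-1],[0,0,0,0,-0.6,0,-1]]

```text
time_s: 11.25
position: [0.582, -0.008, 0.1345]
tcp_rot: [[-0.995, 0.1, -0.0], [0.1, 0.995, -0.0], [0.0, -0.0, -1.0]]
force: [-0.8, 0.0, -1.2]
opening: 0.181
```

send_rows:
  moves:
    - [[0,0,0,0,0,0,-1],[0,0,0,0,0,0,-1],[0,0,0,0,0,0,-1],[0,0,0,0,0,0,-1],[0,0,0,0,0,0,-1]]

```text
time_s: 11.75
position: [0.5821, -0.0054, 0.1345]
tcp_rot: [[-0.995, 0.096, -0.0], [0.096, 0.995, 0.0], [0.0, 0.0, -1.0]]
force: [0.2, -0.2, -1.6]
opening: 0.177
```

Run:
```python
from h import *
S=capture("scene");s=readout.read_state();p=s["position"];print(p,s["force"])
t=p+np.array([0,0,-.0515]);a=proj("scene",[t,[t[0],t[1],.07]]);print("tip crop px",(a-[310,150])*7)
o=cv2.resize(cv2.convertScaleAbs(S[150:230,310:410],alpha=1.8),None,fx=7,fy=7,interpolation=cv2.INTER_CUBIC)
cv2.imwrite("pics/s5.png",o)
```

```text
[ 0.5821 -0.0055  0.1346] [ 0.3644  0.1188 -1.4733]
tip crop px [[310.0173 339.294 ]
 [308.5435 373.8896]]
```

View pics/s5.png

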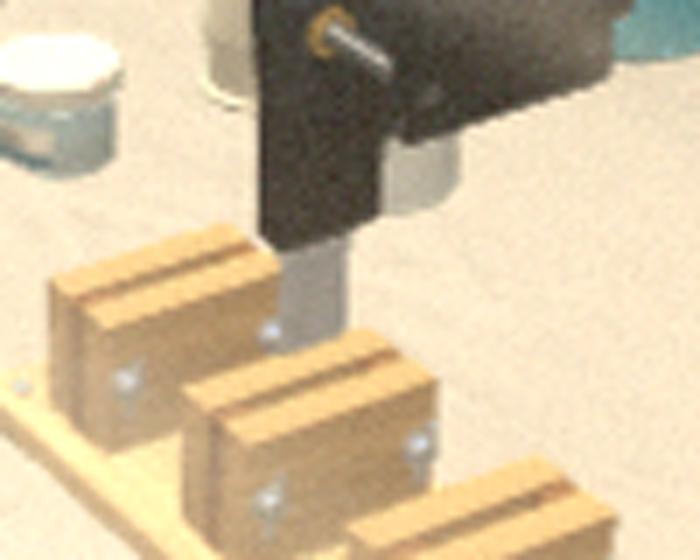

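The blade bottom is at (313,347), and projected down it meets the gap line at (311,381). It lines up with the middle gap, so I'll descend.

send_rows:
  moves:
    - [[0,0,0,0,0,0.3,-1],[0,0,0,0,0,0.3,-1],[0,0,0,0,0,0.2,-1],[0,0,0,0,0,0.15,-1],[0,0,0,0,0,0.15,-1]]

```text
time_s: 12.3
position: [0.5821, -0.0061, 0.1233]
tcp_rot: [[-0.995, 0.097, -0.0], [0.097, 0.995, 0.0], [0.0, 0.0, -1.0]]
force: [0.2, -0.1, -2.0]
opening: 0.176
```

send_rows:
  moves:
    - [[0,0,0,0,0,0.1,-1],[0,0,0,0,0,0.1,-1],[0,0,0,0,0,0.1,-1],[0,0,0,0,0,0.05,-1],[0,0,0,0,0,0.05,-1]]

```text
time_s: 12.8
position: [0.5821, -0.0061, 0.1195]
tcp_rot: [[-0.995, 0.097, 0.0], [0.097, 0.995, -0.0], [-0.0, -0.0, -1.0]]
force: [0.4, 0.2, -1.4]
opening: 0.178
```

send_rows:
  moves:
    - [[0,0,0,0,0,0.1,-1],[0,0,0,0,0,0.1,-1],[0,0,0,0,0,0.15,-1],[0,0,0,0,0,0.15,-1],[0,0,0,0,0,0.15,-1]]

```text
time_s: 13.3
position: [0.5821, -0.0061, 0.1129]
tcp_rot: [[-0.995, 0.097, -0.0], [0.097, 0.995, 0.0], [0.0, 0.0, -1.0]]
force: [0.2, 0.2, -2.2]
opening: 0.18
```

send_rows:
  moves:
    - [[0,0,0,0,0,0.15,-1],[0,0,0,0,0,0.15,-1],[0,0,0,0,0,0.15,-1],[0,0,0,0,0,0.15,-1],[0,0,0,0,0,0.1,-1]]

```text
time_s: 13.8
position: [0.5821, -0.0061, 0.1059]
tcp_rot: [[-0.995, 0.097, -0.0], [0.097, 0.995, 0.0], [0.0, 0.0, -1.0]]
force: [0.1, 0.1, -1.2]
opening: 0.183
```

send_rows:
  moves:
    - [[0,0,0,0,0,0.1,-1],[0,0,0,0,0,0.05,-1],[0,0,0,0,0,0.05,-1],[0,0,0,0,0,0.05,-1],[0,0,0,0,0,0.05,-1]]

```text
time_s: 14.3
position: [0.5822, -0.0061, 0.1031]
tcp_rot: [[-0.995, 0.097, 0.0], [0.097, 0.995, -0.0], [-0.0, -0.0, -1.0]]
force: [0.0, 0.1, -1.1]
opening: 0.184
```

send_rows:
  moves:
    - [[0,0,0,0,0,0.05,-1],[0,0,0,0,0,0.05,-1],[0,0,0,0,0,0.05,-1],[0,0,0,0,0,0.05,-1],[0,0,0,0,0,0.05,-1]]

```text
time_s: 14.8
position: [0.5821, -0.0061, 0.1005]
tcp_rot: [[-0.995, 0.097, -0.0], [0.097, 0.995, -0.0], [0.0, -0.0, -1.0]]
force: [0.6, -0.2, -1.3]
opening: 0.184
```

Past 18 mm and still free, now at 21 mm. Feeling on for a stop near 26 mm.

send_rows:
  moves:
    - [[0,0,0,0,0,0.15,-1],[0,0,0,0,0,0.1,-1],[0,0,0,0,0,0.05,-1],[0,0,0,0,0,0.05,-1],[0,0,0,0,0,0.05,-1]]

```text
time_s: 15.3
position: [0.5821, -0.0061, 0.0965]
tcp_rot: [[-0.995, 0.097, 0.0], [0.097, 0.995, -0.0], [-0.0, -0.0, -1.0]]
force: [0.2, -0.4, -1.2]
opening: 0.183
```

send_rows:
  moves:
    - [[0,0,0,0,0,0.05,-1],[0,0,0,0,0,0.05,-1],[0,0,0,0,0,0.05,-1],[0,0,0,0,0,0.05,-1],[0,0,0,0,0,0,-1]]

```text
time_s: 15.8
position: [0.5822, -0.0061, 0.0951]
tcp_rot: [[-0.995, 0.097, 0.0], [0.097, 0.995, -0.0], [-0.0, -0.0, -1.0]]
force: [0.2, 0.3, 3.2]
opening: 0.179
```

The blade stops at about 26 mm with about 4.5 N, so the middle clamp is blocked too. Withdrawing and going to the right clamp, which I still have to feel.

send_rows:
  moves:
    - [[0,0,0,0,0,-0.4,-1],[0,0,0,0,0,-0.9,-1],[0,0,0,0,0,-1.2,-1],[0,0,0,0,0,-1,-1],[0,0,0,0,0,-0.5,-1]]

```text
time_s: 16.3
position: [0.583, -0.0062, 0.1363]
tcp_rot: [[-0.995, 0.097, 0.003], [0.097, 0.995, -0.001], [-0.003, -0.0, -1.0]]
force: [-0.1, 1.0, -1.9]
opening: 0.18
```

send_rows:
  moves:
    - [[0,0,0,0,-1.2,0,-1],[0,0,0,0.02,-2.6,0,-1],[0,0,0,0.02,-2.6,0,-1],[0,0,0,0.02,-1.8,0,-1],[0,0,0,0,-0.77,0,-1]]

```text
time_s: 16.8
position: [0.5724, -0.0977, 0.1343]
tcp_rot: [[-0.995, 0.099, -0.0], [0.099, 0.995, -0.0], [0.0, -0.0, -1.0]]
force: [-0.3, 0.3, -1.6]
opening: 0.181
```

send_rows:
  moves:
    - [[0,0,0,0,0,0,-1],[0,0,0,0,0,0,-1],[0,0,0,0,0,0,-1],[0,0,0,0,0,0,-1],[0,0,0,0,0,0,-1]]

```text
time_s: 17.3
position: [0.5728, -0.0945, 0.1345]
tcp_rot: [[-0.995, 0.096, -0.0], [0.096, 0.995, 0.0], [0.0, 0.0, -1.0]]
force: [-0.7, 0.2, -1.8]
opening: 0.179
```

Run:
```python
from h import *
S=capture("scene");s=readout.read_state();p=s["position"];print(p,s["force"])
t=p+np.array([0,0,-.0515]);a=proj("scene",[t,[t[0],t[1],.07]]);print("tip crop px",(a-[330,170])*7)
o=cv2.resize(cv2.convertScaleAbs(S[170:250,330:430],alpha=1.8),None,fx=7,fy=7,interpolation=cv2.INTER_CUBIC)
cv2.imwrite("pics/s6.png",o)
```

```text
[ 0.5728 -0.0947  0.1346] [ 0.3887 -0.0664 -2.0556]
tip crop px [[344.0598 333.7721]
 [341.2824 369.7876]]
```

View pics/s6.png

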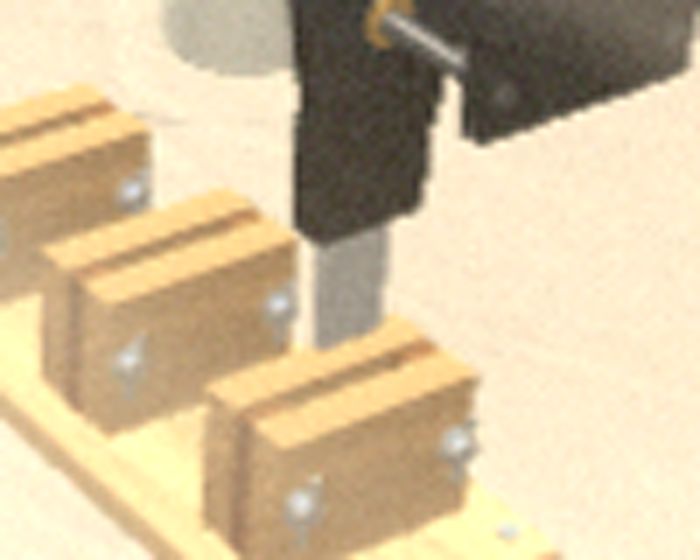

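The blade bottom is at (348,342), and projected down it meets the gap line at (345,377). Descending.

send_rows:
  moves:
    - [[0,0,0,0,0,0.3,-1],[0,0,0,0,0,0.3,-1],[0,0,0,0,0,0.2,-1],[0,0,0,0,0,0.15,-1],[0,0,0,0,0,0.15,-1]]

```text
time_s: 17.85
position: [0.5727, -0.0953, 0.1233]
tcp_rot: [[-0.995, 0.097, -0.0], [0.097, 0.995, 0.0], [0.0, 0.0, -1.0]]
force: [0.5, -0.1, -1.4]
opening: 0.177
```

send_rows:
  moves:
    - [[0,0,0,0,0,0.1,-1],[0,0,0,0,0,0.1,-1],[0,0,0,0,0,0.1,-1],[0,0,0,0,0,0.05,-1],[0,0,0,0,0,0.05,-1]]

```text
time_s: 18.35
position: [0.5728, -0.0953, 0.1195]
tcp_rot: [[-0.995, 0.097, 0.0], [0.097, 0.995, -0.0], [-0.0, -0.0, -1.0]]
force: [0.1, 0.0, -1.6]
opening: 0.181
```

send_rows:
  moves:
    - [[0,0,0,0,0,0.1,-1],[0,0,0,0,0,0.1,-1],[0,0,0,0,0,0.15,-1],[0,0,0,0,0,0.15,-1],[0,0,0,0,0,0.15,-1]]

```text
time_s: 18.85
position: [0.5728, -0.0953, 0.1129]
tcp_rot: [[-0.995, 0.097, -0.0], [0.097, 0.995, 0.0], [0.0, -0.0, -1.0]]
force: [-0.4, -0.3, -1.9]
opening: 0.179
```

send_rows:
  moves:
    - [[0,0,0,0,0,0.15,-1],[0,0,0,0,0,0.15,-1],[0,0,0,0,0,0.15,-1],[0,0,0,0,0,0.15,-1],[0,0,0,0,0,0.1,-1]]

```text
time_s: 19.35
position: [0.5727, -0.0953, 0.1059]
tcp_rot: [[-0.995, 0.097, -0.0], [0.097, 0.995, 0.0], [0.0, 0.0, -1.0]]
force: [-0.4, 0.3, -1.4]
opening: 0.18
```

send_rows:
  moves:
    - [[0,0,0,0,0,0.1,-1],[0,0,0,0,0,0.05,-1],[0,0,0,0,0,0.05,-1],[0,0,0,0,0,0.05,-1],[0,0,0,0,0,0.1,-1]]

```text
time_s: 19.85
position: [0.5728, -0.0953, 0.1026]
tcp_rot: [[-0.995, 0.097, 0.0], [0.097, 0.995, -0.0], [-0.0, -0.0, -1.0]]
force: [0.6, 0.0, -0.7]
opening: 0.185
```

send_rows:
  moves:
    - [[0,0,0,0,0,0.1,-1],[0,0,0,0,0,0.1,-1],[0,0,0,0,0,0.15,-1],[0,0,0,0,0,0.15,-1],[0,0,0,0,0,0.1,-1]]

```text
time_s: 20.35
position: [0.5727, -0.0952, 0.0963]
tcp_rot: [[-0.995, 0.097, -0.0], [0.097, 0.995, 0.0], [0.0, 0.0, -1.0]]
force: [-0.2, 0.3, -2.0]
opening: 0.176
```

send_rows:
  moves:
    - [[0,0,0,0,0,0.05,-1],[0,0,0,0,0,0.05,-1],[0,0,0,0,0,0.05,-1],[0,0,0,0,0,0.05,-1],[0,0,0,0,0,0.05,-1]]

```text
time_s: 20.85
position: [0.5728, -0.0953, 0.0941]
tcp_rot: [[-0.995, 0.097, 0.0], [0.097, 0.995, -0.0], [-0.0, -0.0, -1.0]]
force: [0.1, -0.3, -1.0]
opening: 0.18
```

It is past both blocking depths and still free. Continuing down to seat the handle, expected at TCP z ≈ 0.079.

send_rows:
  moves:
    - [[0,0,0,0,0,0.15,-1],[0,0,0,0,0,0.15,-1],[0,0,0,0,0,0.15,-1],[0,0,0,0,0,0.15,-1],[0,0,0,0,0,0.15,-1]]

```text
time_s: 21.35
position: [0.5727, -0.0953, 0.0864]
tcp_rot: [[-0.995, 0.097, -0.0], [0.097, 0.995, 0.0], [0.0, 0.0, -1.0]]
force: [-0.3, -0.4, -1.4]
opening: 0.182
```

send_rows:
  moves:
    - [[0,0,0,0,0,0.15,-1],[0,0,0,0,0,0.15,-1],[0,0,0,0,0,0.1,-1],[0,0,0,0,0,0.1,-1],[0,0,0,0,0,0.05,-1]]

```text
time_s: 21.85
position: [0.5727, -0.0953, 0.0809]
tcp_rot: [[-0.995, 0.097, -0.0], [0.097, 0.995, 0.0], [0.0, 0.0, -1.0]]
force: [0.3, 0.2, -1.6]
opening: 0.185
```

send_rows:
  moves:
    - [[0,0,0,0,0,0.05,-1],[0,0,0,0,0,0.05,-1],[0,0,0,0,0,0.05,-1],[0,0,0,0,0,0.03,-1],[0,0,0,0,0,0,-1]]

```text
time_s: 22.35
position: [0.5728, -0.0953, 0.0795]
tcp_rot: [[-0.995, 0.097, 0.0], [0.097, 0.995, -0.0], [-0.0, -0.0, -1.0]]
force: [-0.2, 0.3, 1.0]
opening: 0.181
```

It seats at TCP z 0.0795 with about 2.5 N. Releasing.

send_rows:
  moves:
    - [[0,0,0,0,0,0,-0.5],[0,0,0,0,0,0,0],[0,0,0,0,0,0,0.5],[0,0,0,0,0,0,0.6],[0,0,0,0,0,0,0.6]]

```text
time_s: 22.85
position: [0.5728, -0.0953, 0.0792]
tcp_rot: [[-0.995, 0.097, 0.0], [0.097, 0.995, -0.0], [-0.0, -0.0, -1.0]]
force: [-0.3, -0.7, -0.4]
opening: 0.526
```

send_rows:
  moves:
    - [[0,0,0,0,0,0,0.6],[0,0,0,0,0,0,0.6],[0,0,0,0,0,0,0.6],[0,0,0,0,0,0,0.6],[0,0,0,0,0,0,0.6]]

```text
time_s: 23.35
position: [0.5728, -0.0953, 0.0792]
tcp_rot: [[-0.995, 0.097, -0.0], [0.097, 0.995, 0.0], [0.0, -0.0, -1.0]]
force: [1.1, 0.9, 0.3]
opening: 0.795
```

send_rows:
  moves:
    - [[0,0,0,0,0,-1,0.6],[0,0,0,0,0,-2.5,0.6],[0,0,0,0,0,-4,0.6],[0,0,0,0,0,-4,0.6],[0,0,0,0,0,-2,0.6]]

```text
time_s: 23.85
position: [0.5745, -0.0959, 0.2187]
tcp_rot: [[-0.995, 0.097, 0.006], [0.097, 0.995, -0.002], [-0.006, -0.002, -1.0]]
force: [0.5, 0.4, -0.6]
opening: 0.797
```

send_rows:
  moves:
    - [[0,0,0,2,0,0,0.6],[0,0,0,4,0,0,0.6],[0,0,0,4,0,0,0.6],[0,0,0,2,0,0,0.6],[0,0,0,0,0,0,0.6]]

```text
time_s: 24.35
position: [0.45, -0.0825, 0.2148]
tcp_rot: [[-0.995, 0.098, -0.002], [0.098, 0.995, 0.001], [0.003, 0.001, -1.0]]
force: [0.2, -0.0, -0.1]
opening: 0.801
```

Run:
```python
from h import *
S=capture("scene");T=capture("top");s=readout.read_state();print(s["position"],s["force"],s["time_s"])
print([(d["location"],d["p"]) for d in spot_in("scene","gauge_grip")],[(d["location"],d["p"]) for d in spot_in("scene","dye_pot_0")])
o=np.hstack([cv2.resize(cv2.convertScaleAbs(i,alpha=1.7),(400,500)) for i in (S[150:275,310:410],T[150:275,330:430])])
cv2.imwrite("pics/end.png",o)
```

```text
[ 0.4543 -0.084   0.2152] [1.2965 0.478  0.2836] 24.45
[([0.5691, -0.1024, 0.0975], 0.79)] [([0.4017, 0.1175, 0.0429], 0.64), ([0.6715, 0.2533, 0.0233], 0.57)]
```

View pics/end.png

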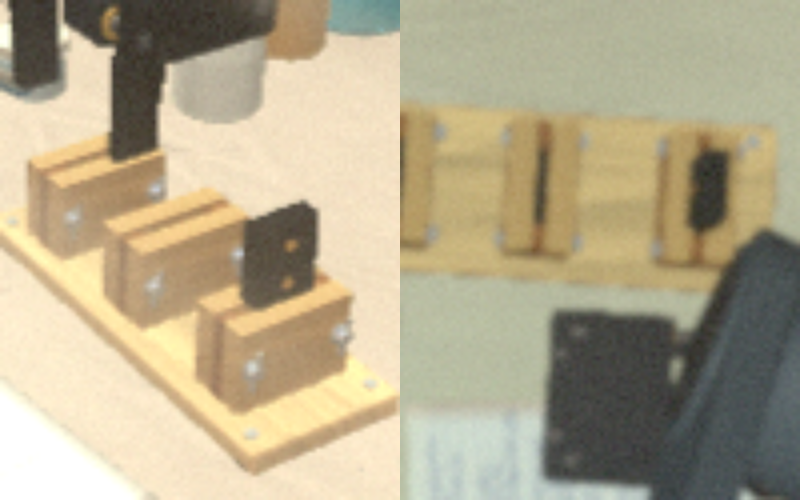

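The gauge stands upright in the right clamp with its handle down on the jaws, at about (285,255) in the left half. The gripper is clear of everything and the pots haven't moved. Handing in.

```bash
python3 -c "
from rig import bot;print(bot.hand_in())"
```

```text
the job is handed in; nothing more can be done
None
```

The feeler gauge is standing upright in the right (-y) clamp, the only one that let the blade slide in fully, and the job is handed in.

| Clamp | Result | Force reading |
|---|---|---|
| Left | blade stopped at about 18 mm | about 7 N, then withdrawn |
| Middle | blade stopped at about 26 mm | about 4.5 N, then withdrawn |
| Right | blade went in fully, handle seated on the jaws | about 2.5 N as the handle touched down |

- **Final pictures:** they show the gauge upright on the right clamp with the gripper clear of everything.
- **Dye pots:** the final detections put them within about 11 mm of the first ones, roughly the detector's scatter. I did not measure them more finely.
- **Time:** the last reading before handing in was 24.45 s, against the 72 s limit.
- **Checks:** none failed or disagreed. The forces are readings at the end of each move, so I have no direct measure of the peak force on the blade.

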